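Size an unmarked dosing plunger in the hole gauge

TASK

Take the unmarked dosing plunger out of the white stand and find by feel the tightest hole of the gauge that its whole shank passes: the next tighter hole has to be tried and has to refuse the shank under a light press. Leave the plunger standing in that tightest passing hole, fully down with its collar on the plate, and let go. Never press or jam it against the gauge harder than 30 N, and leave the two plungers in the grey rack and everything else where they are.

Things in the scene. Friction and masses are not known exactly. Their poses are not given: they have to be found in the camera images.
- plunger_a: unmarked dosing plunger: steel nose, shank and collar, ribbed orange handle, white end. Origin: end of the nose; z up along it. From z = 0: nose 6 mm wide; at 8 mm a step with 1 mm bevel to the straight shank, up to 48 mm, diameter not told (9 to 17 mm); collar 30 mm wide, 48 to 52 mm; round handle 18 mm wide, 52 to 92 mm, best gripped at 74 mm. 60 to 110 g, upright
- plunger_b: like plunger_a, but the shank has another diameter (the three differ by 3 mm or more, not in the order of their names). One of the three (drawn anew each time) hangs by its collar in the white stand: that is the one to gauge; the other two hang in the grey rack
- plunger_c: like plunger_a, but the shank has another diameter; same lengths, origin and axes
- gauge: fixed hole gauge: aluminium plate 60 x 176 mm, 12 mm thick, on two end cheeks over a dark steel base 74 x 196 mm, open below. Origin under its middle on the bench, y along the row of holes towards the tightest, z up; plate top at z = 70 mm. Five through holes in a row, 32 mm apart, marked by 1 (tightest) to 5 (widest) black dots. Rigid
- stand: fixed white round pillar 44 mm wide on a 68 mm round foot, top 56 mm above the bench, with one upright socket 19 mm wide in its middle, in which the plunger to gauge hangs loosely by its collar, its origin 8 mm above the bench. Origin under its middle, z up
- rack: two such pillars, grey, 56 mm high, 60 mm apart along y on a fixed foot 62 x 128 mm. Origin under its middle. Holds the two plungers that stay
- hole_0 (a point): centre of the mouth of the gauge's tightest hole (1 dot), 8 mm in diameter, 12 mm deep and open below, level with the plate's top; z up; every hole takes the nose. A shank that is too thick stops with its step on the hole's edge, origin about 8 mm below the mouth; so does a thinner one that is more than about 1 mm off centre
- hole_1 (a point): centre of the mouth of the gauge's second hole (2 dots), 11 mm in diameter, 12 mm deep and open below, level with the plate's top; z up; a shank that passes goes down until the collar lies on the plate, origin 48 mm below the mouth
- hole_2 (a point): centre of the mouth of the gauge's third hole (3 dots), 14 mm in diameter, 12 mm deep and open below, level with the plate's top; z up; each shank has about 1 mm of play in the tightest hole it passes, and is about 2 mm too thick for the next tighter one
- hole_3 (a point): centre of the mouth of the gauge's fourth hole (4 dots), 17 mm in diameter, 12 mm deep and open below, level with the plate's top; z up
- hole_4 (a point): centre of the mouth of the gauge's widest hole (5 dots), 20 mm in diameter, 12 mm deep and open below, level with the plate's top; z up
- vial_blue: small sample vial with a light blue cap, 25 mm wide, 48 mm high; bystander, origin under its middle
- vial_white: small sample vial with a white cap, 25 mm wide, 48 mm high; bystander, origin under its middle
- syringe: plastic syringe lying flat, 28 x 141 x 19 mm, along y; bystander, origin under its middle
- timer: white timer with three coloured buttons, 64 x 60 x 20 mm; bystander, origin under its middle
- marker: white felt marker with a green cap, lying, 16 x 132 x 17 mm, along y; bystander, origin under its middle
- dish: clear dish, 63 mm wide, 15 mm high; bystander, origin under its middle
- beaker: empty glass beaker, 44 mm wide, 58 mm high; bystander, origin under its middle
Not all that is in view belongs to the job. Leave any yellow look-alike of the plunger_a alone.

How it is judged:
By the outcome, as a careful person would: the job done as asked, in the order asked, and still so for the second after the job is handed in, with the robot touching nothing.
It also fails if it takes over 61 s, if anything falls off the work surface, if the arm or the gripper's body presses on something with over 40 N, if the wrist force passes 120 N, or if a joint passes its speed limit or range.

ROBOT

A 6-joint arm with a two-finger parallel gripper is mounted at the origin on a cart in front of the work surface, level with it; the furniture and walls round the work are solid. World frame = base frame: x ahead of the robot, y to its left, z up, the work surface at z = 0. Lengths are in m, angles in rad, forces in N, time in s.
With the tool pointing down it reaches from about 0.25 to 0.725 m from the base axis. Payload 9.7 kg.
Tool frame: the origin (TCP) lies midway between the tips of the shut fingers; the grasp point (between the pads) lies 19 mm behind it (pinch_z is the distance from the TCP to the grasp point, in m); z points along the fingers, y is the line along which they close (so a half turn about z gives the same grasp; the last joint's range is limited). The gripper opens to 85 mm and grips with 20 to 120 N. Pads are 22 mm wide; open, the fingers measure 114 mm over their backs; the gripper's body (76 mm by 85 mm) begins 54 mm behind the grasp point. The pads swing forward as they close: fully open they stand 13 mm farther back than shut.
Start: joints at [1.179, 0.087, 0.176, 1.66, 0, 1.571], TCP at [0.21, 0.508, 0.231] pointing down, gripper open.
Joint ranges: [-3.13, 3.13], [-0.85, 1.81], [-1.15, 1.24], [-2.2, 2.28], [-1.44, 1.52], [-3.14, 3.14]. Speed limits (rad/s): [2.22, 2.22, 2.57, 3.14, 3.14, 3.14].

INTERFACE

Orientations are given as a unit quaternion [w, x, y, z].
In Python, from bench import * gives the robot as it stands.
- The arm moves only by the tool apply_moves, never from a script. Its argument "plan" is a list of rows, each a list of 5 numbers: the shift along the tool's x, y, z in cm, then the turn about the tool's z in degrees, then the closure, from 0 (fully open) to 1 (shut). In form: [[dx, dy, dz, twist, gripper], ...]. A call has 1 to 12 rows; each row is the pose to reach, as a shift and turn from the pose commanded when the call began, along the tool's axes at that moment; what a row does not reach only later rows make up. A row lasts 1/12 s, in which the tool goes at most 41.7 mm and 7.16 degrees, less where a joint would pass 70% of its speed; a pose out of reach is approached as far as the arm can. A call with a gripper value outside its range is refused whole. The fingers move at their own pace and stop on an object; "squeeze" is the grip in N (left out, the last holds). Time passes only in rows, so rows that repeat a pose let the fingers close. It gives the time, the measured TCP pose, the force, the opening and the grip force at its end, in the units of the state.
- get_state(): the state, without advancing time (a new reading comes with each control period).
- get_image(name): name is "side" or "top" or "wrist"; returns a dict with "image" (384x512x3 uint8, red, green, blue), "fovy" (degrees; the focal length in pixels is half the picture's height over the tangent of half this angle, whatever the lens; pixels are square), "cx", "cy" (the principal point, pixels), "k1" (the pictures are not rectified: a ray, as slopes to the right and down, at radius r is drawn at 1 + k1 r^2 times it, then the intrinsics apply), "R" (3x3) and "t" (3): a world point X has camera coordinates R X + t. Camera axes: x right, y down, z forward; pixel columns grow to the right and rows downward; lengths in m; the calibration is good to about 2 mm. A picture is of the moment at which its call begins. There is no depth.
- finish_job(): hands the job in; it is judged then, once.
The state is a dict: "time": time; "joint_positions": joint angles; "dq": joint speeds; "joint_efforts": joint torques, N m; "tcp_pos": TCP position; "tool_rot": TCP orientation; "ft_force": force on the tool from outside, world axes, zero at the start; "torque": the same for the moment, N m; "gripper_width": finger opening in m; "gripper_force": force on a finger pad.
Only numpy, scipy, OpenCV 4.12 (cv2) and the standard library are available. Lean on these libraries where they do the work, as an engineer would, in place of code of your own. Each camera call takes 0.05 s, during which the arm holds its last target. There are 200 camera calls.

## Working session

There is one attempt and no reset: what is moved stays moved. The work goes in short steps, Python scripts to look and compute and a tool call to move; the robot and the scene stay as the last step left them, time stands still between calls to the robot, and variables do not carry over. Pictures are saved under pics/ and viewed, at most 10 in all, crops included, and the job is handed in when it is done.

Besides the shell and the picture viewer there is one more tool, called after ">>>" as name([rows], argument=value, ...), one row to a line, values as JSON. apply_moves: Moves the arm, as the interface text tells. Its arguments: {"type":"object","properties":{"plan":{"type":"array"},"squeeze":{"type":"number"}},"required":["plan"]}

```bash
mkdir -p pics; ls
cat > h.py <<'E'
from bench import *
import numpy as np, cv2, json
def K(c):
    f=c["image"].shape[0]/2/np.tan(np.radians(c["fovy"])/2); return f
def ray(c,u,v):
    f=K(c); d=np.array([(u-c["cx"])/f,(v-c["cy"])/f]); s=d.copy()
    for _ in range(30): s=d/(1+c["k1"]*(s@s))
    R=np.array(c["R"]);t=np.array(c["t"]); return -R.T@t, R.T@np.array([s[0],s[1],1])
def atz(c,u,v,z):
    o,d=ray(c,u,v); return o+d*(z-o[2])/d[2]
def proj(c,X):
    p=np.array(c["R"])@np.array(X)+np.array(c["t"]); s=p[:2]/p[2]; s=s*(1+c["k1"]*(s@s)); return s*K(c)+[c["cx"],c["cy"]]
def save(c,n,crop=None,k=1):
    im=c["image"][:,:,::-1]
    if crop: u0,v0,u1,v1=crop; im=im[v0:v1,u0:u1]
    cv2.imwrite("pics/"+n,cv2.resize(im,None,fx=k,fy=k,interpolation=cv2.INTER_CUBIC))
E
python3 - <<'E'
from h import *
import pickle
c={n:get_image(n) for n in("top","side","wrist")}
pickle.dump(c,open("c0.pkl","wb"))
for n in c: 
    C=-np.array(c[n]["R"]).T@np.array(c[n]["t"]); print(n,C.round(3),c[n]["fovy"],c[n]["k1"])
save(c["top"],"top0.png",k=1.5); save(c["side"],"side0.png",k=1.5)
print(get_state())
E
```

```text
pics
top [0.432 0.075 1.047] 56.27736327663462 -0.00039114156584873117
side [0.302 1.176 0.574] 48.312865661837776 0.013545445108442954
wrist [0.148 0.534 0.374] 59.714372375248175 -0.02123429522079481
{'time': 0.15, 'joint_positions': array([1.17903076e+00, 8.73499870e-02, 1.75341980e-01, 1.65978496e+00,
       2.34710035e-05, 1.57077364e+00]), 'dq': array([-0.00038547, -0.00238061,  0.00243479,  0.0001358 ,  0.00018285,
        0.00091786]), 'joint_efforts': array([-9.35169987e-05, -5.20760679e+01,  4.65043652e+01,  1.38687014e-02,
        7.46417328e-06, -1.56269255e-05]), 'tcp_pos': array([0.20993481, 0.50818623, 0.23075024]), 'tool_rot': array([-1.08505485e-04,  1.94621368e-01,  9.80878318e-01, -4.86502991e-04]), 'ft_force': array([-0.44180611,  0.17309251,  0.69777113]), 'torque': array([ 0.00786516, -0.00685577, -0.00879884]), 'gripper_force': 0.0, 'gripper_width': 0.08519485770246749}
```

View pics/top0.png

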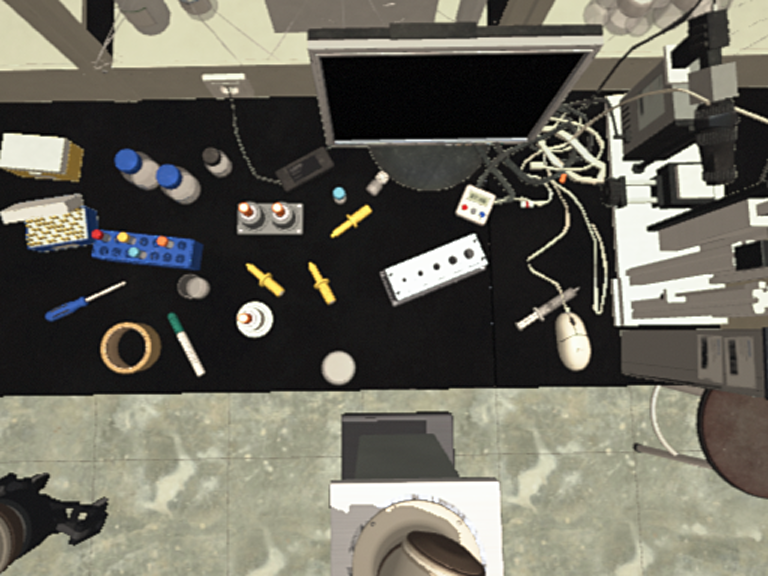

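View pics/side0.png

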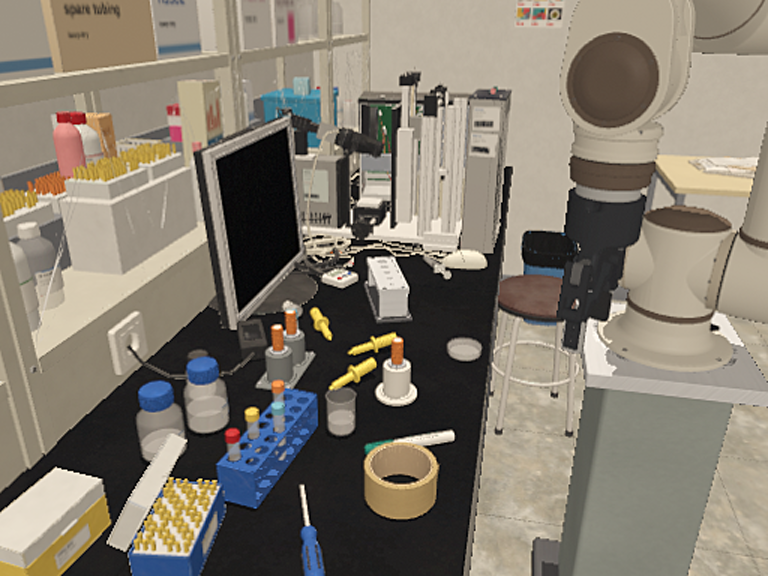

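The top view shows the white stand at about (254,320), the gauge from (402,284) to (469,253), and the grey rack at (270,215). Three yellow look-alikes lie at (265,280), (322,283) and (352,220). The orange-handled plunger in the white stand is also visible in the side view at (397,352), so it is the one to gauge. I'll confirm that in enlarged crops.

Run:
```python
from h import *
import pickle
c=pickle.load(open("c0.pkl","rb"))
t=c["top"]["image"][:,:,::-1]; s=c["side"]["image"][:,:,::-1]
r=lambda im,a: cv2.resize(im[a[1]:a[3],a[0]:a[2]],(a[2]*5-a[0]*5,a[3]*5-a[1]*5),interpolation=cv2.INTER_CUBIC)
A=r(t,(250,152,330,207)); B=r(t,(145,195,195,230)); C=r(s,(240,220,300,275))
im=np.zeros((560,720,3),np.uint8); im[:275,:400]=A; im[280:455,:250]=B; im[280:555,400:700]=C
cv2.imwrite("pics/cr0.png",im)
for u,v in((402,284),(469,253)): print(atz(c["top"],u/1.5,v/1.5,.07).round(4))
print(atz(c["top"],254/1.5,320/1.5,.1).round(4))
```

```text
[0.5166 0.0173 0.07  ]
[ 0.5713 -0.1065  0.07  ]
[0.4552 0.2803 0.1   ]
```

View pics/cr0.png

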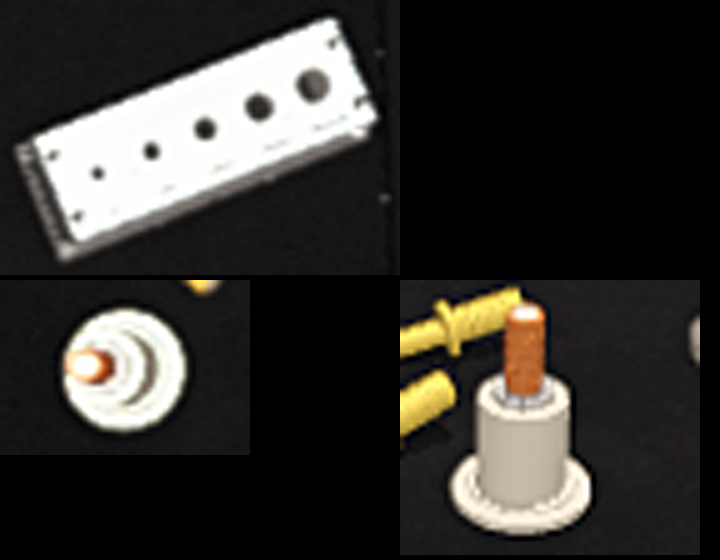

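The crop confirms it: an orange handle with a white end in the white stand, with the white end at top-view (163,212), and yellow look-alikes apart from it. The gauge's five holes run from (97,173) to (313,85) in the crop.

Run:
```python
from h import *
import pickle
c=pickle.load(open("c0.pkl","rb"));t=c["top"];s=c["side"]
P=[]
for x,y in((97,173),(151,151),(205,129),(259,107),(313,85)):
    P.append(atz(t,(x+.5)/5-.5+250,(y+.5)/5-.5+152,.07)[:2]); 
P=np.array(P);print(P.round(4),np.linalg.norm(np.diff(P,axis=0),axis=1).round(4))
d=P[0]-P[4];print("yaw of gauge y",np.degrees(np.arctan2(d[1],d[0])), np.linalg.norm(d))
print("white end top",atz(t,(90.5)/5-.5+145,(87.5)/5-.5+195,.1).round(4))
print("foot top", atz(t,(124.5)/5-.5+145,(90.5)/5-.5+195,.008).round(4))
print("side end",atz(s,(124.5)/5-.5+240,(34.5)/5-.5+220,.1).round(4))
st=get_state();from scipy.spatial.transform import Rotation as R
print(R.from_quat(np.r_[st["tool_rot"][1:],st["tool_rot"][0]]).as_matrix().round(3))
```

```text
[[ 0.5251  0.0144]
 [ 0.5367 -0.0154]
 [ 0.5482 -0.0453]
 [ 0.5598 -0.0752]
 [ 0.5715 -0.1052]] [0.032  0.032  0.0321 0.0322]
yaw of gauge y 111.18305539364121 0.1282790700997568
white end top [0.459  0.2981 0.1   ]
foot top [0.4596 0.3001 0.008 ]
side end [0.4615 0.3027 0.1   ]
[[-0.924  0.382 -0.   ]
 [ 0.382  0.924 -0.001]
 [ 0.    -0.001 -1.   ]]
```

>>> apply_moves([
  [-3.5, -1.1, 0, 0, 0],
  [-7, -2.2, 1, 0, 0],
  [-10.5, -3.3, 2, 0, 0],
  [-14, -4.4, 3, 0, 0],
  [-17.5, -5.5, 4, 0, 0],
  [-21, -6.6, 5, 0, 0],
  [-24.5, -7.7, 5, 0, 0],
  [-28, -8.8, 5, 0, 0],
  [-31, -9.7, 5, 0, 0],
  [-31, -9.7, 5, 0, 0.2],
  [-31, -9.7, 5, 0, 0.2],
])

```text
time: 1.07
tcp_pos: [0.4603, 0.2991, 0.1807]
tool_rot: [-0.0, 0.196, 0.981, -0.0]
ft_force: [-0.5, 0.0, -0.1]
gripper_width: 0.0683
gripper_force: 0.0
```

Run:
```python
from h import *
import pickle
c={n:get_image(n) for n in("top","wrist")}
pickle.dump(c,open("c1.pkl","wb"))
save(c["wrist"],"w1.png",k=1.5)
st=get_state();print(st["time"],st["tcp_pos"],st["gripper_width"])
for z in(.1,.056): print(proj(c["wrist"],[.46,.3,z])*1.5)
```

```text
1.1667 [0.45906257 0.30049403 0.18105908] 0.06840469642513149
[376.09177766 295.52230631]
[376.16891782 272.48735182]
```

View pics/w1.png

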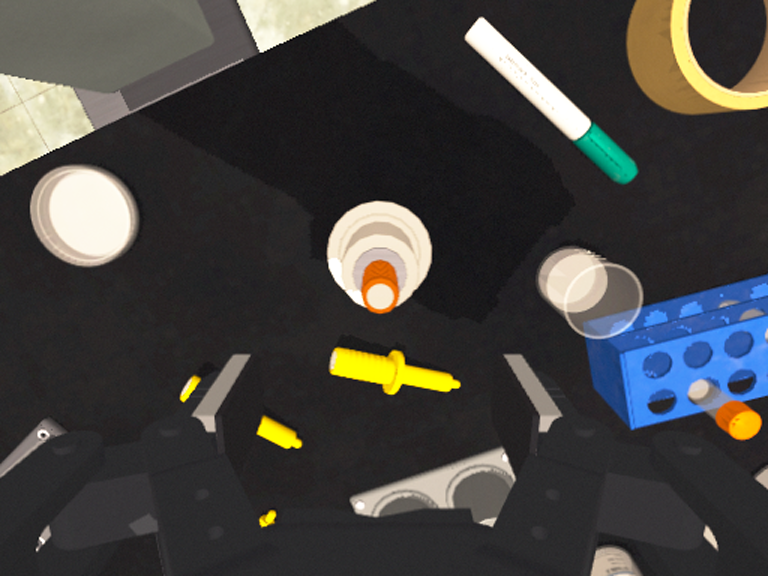

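Wrist view: plunger's white end at (380,295), inside the white pillar, with fingers on both sides at about (245,355) and (510,355).

```bash
cat >> h.py <<'E'
from scipy.spatial.transform import Rotation as Ro
def rel(target):
    st=get_state(); M=Ro.from_quat(np.r_[st["tool_rot"][1:],st["tool_rot"][0]]).as_matrix()
    return M.T@(np.array(target)-st["tcp_pos"])*100
E
python3 - <<'E'
from h import *
import pickle
c=pickle.load(open("c1.pkl","rb"))["wrist"]
X=atz(c,380/1.5,295/1.5,.1);print(X,rel([X[0],X[1],.064]))
E
```

```text
[0.46046295 0.30178003 0.1       ] [-0.0870643   0.17663814 11.70579596]
```

>>> apply_moves([
  [-0.1, 0.2, 2.5, 0, 0.2],
  [-0.1, 0.2, 5.0, 0, 0.2],
  [-0.1, 0.2, 7.5, 0, 0.2],
  [-0.1, 0.2, 9.5, 0, 0.2],
  [-0.1, 0.2, 11, 0, 0.2],
  [-0.1, 0.2, 11.7, 0, 0.2],
  [-0.1, 0.2, 11.7, 0, 0.5],
  [-0.1, 0.2, 11.7, 0, 0.7],
  [-0.1, 0.2, 11.7, 0, 0.9],
  [-0.1, 0.2, 11.7, 0, 0.9],
  [-0.1, 0.2, 11.7, 0, 0.9],
  [-0.1, 0.2, 11.7, 0, 0.9],
], squeeze=40)

```text
time: 2.17
tcp_pos: [0.4617, 0.3023, 0.0657]
tool_rot: [0.001, 0.195, 0.981, 0.001]
ft_force: [-1.4, 0.2, 6.8]
gripper_width: 0.0169
gripper_force: 38.9
```

>>> apply_moves([
  [0, 0, -1, 0, 0.9],
  [0, 0, -2.5, 0, 0.9],
  [0, 0, -4.5, 0, 0.9],
  [0, 0, -7, 0, 0.9],
  [0, 0, -9, 0, 0.9],
  [0, 0, -10, 0, 0.9],
  [0, 0, -10, 0, 0.9],
  [0, 0, -10, 0, 0.9],
])

```text
time: 2.83
tcp_pos: [0.4613, 0.3018, 0.1642]
tool_rot: [0.0, 0.195, 0.981, 0.0]
ft_force: [-0.3, -0.2, -0.7]
gripper_width: 0.017
gripper_force: 39.0
```

Run:
```python
from h import *
import pickle
c={n:get_image(n) for n in("top","side","wrist")}
pickle.dump(c,open("c2.pkl","wb"))
im=np.hstack([cv2.resize(c["wrist"]["image"][120:360,156:356],(440,528),interpolation=2),cv2.resize(c["side"]["image"][130:274,220:316],(352,528),interpolation=2)])
cv2.imwrite("pics/w2.png",im[:,:,::-1])
st=get_state();print(st)
p=st["tcp_pos"]
for dz in(-.055,.0,.019): print(proj(c["wrist"],p+[0,0,dz]),proj(c["side"],p+[0,0,dz]))
```

```text
{'time': 2.9833, 'joint_positions': array([ 5.79349340e-01,  7.53835722e-02,  3.11109859e-02,  1.52884157e+00,
       -6.59632044e-06,  9.71233910e-01]), 'dq': array([ 8.35374195e-04, -6.17328822e-04,  2.68666804e-03,  3.17156351e-03,
       -8.43122965e-04, -1.72700560e-05]), 'joint_efforts': array([-1.07146733e-02, -5.28146267e+01,  4.79671705e+01,  1.28200432e-02,
       -4.71857984e-04,  9.61458795e-05]), 'tcp_pos': array([0.46069751, 0.30140398, 0.16271158]), 'tool_rot': array([-8.25406677e-04,  1.94690740e-01,  9.80863993e-01, -8.13506908e-04]), 'ft_force': array([ 0.1532274 ,  0.41220277, -0.58986456]), 'torque': array([-0.02188636,  0.00319198,  0.02350889]), 'gripper_force': 39.02301549911499, 'gripper_width': 0.01701196141229927}
[250.3121674  208.30161166] [264.88739471 223.25883005]
[249.92032102 246.08256751] [265.31765994 201.92282485]
[249.71522068 265.86810638] [265.47099492 194.32494726]
```

View pics/w2.png

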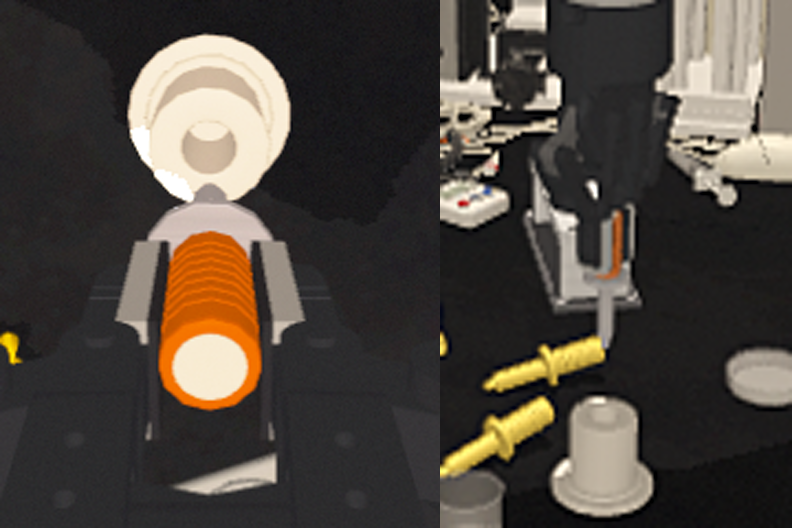

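Wrist view: the plunger is upright between the pads, with its nose at crop (210,190) and the stand left empty. The side view shows a slim shank, about 9–10 mm. I'll start at the tightest hole and stop just short of it first, to see the nose and hole in one picture.

Run:
```python
from h import *
print(rel([.5528,.003,.138]))
```

```text
[-19.9122272  -24.0557903    2.49135168]
```

>>> apply_moves([
  [-2, -2.4, 0, 0, 0.9],
  [-4, -4.8, 0, 0, 0.9],
  [-6, -7.2, 0, 0, 0.9],
  [-8, -9.6, 0, 0, 0.9],
  [-10.5, -12.6, 0, 0, 0.9],
  [-13, -15.6, 0, 0, 0.9],
  [-15.5, -18.6, 0, 0, 0.9],
  [-18, -21.6, 0.5, 0, 0.9],
  [-19.2, -23.2, 1, 0, 0.9],
  [-19.9, -24, 2, 0, 0.9],
  [-19.9, -24, 2.5, 0, 0.9],
  [-19.9, -24, 2.5, 0, 0.9],
])

```text
time: 3.98
tcp_pos: [0.5524, 0.0041, 0.1368]
tool_rot: [-0.002, 0.195, 0.981, -0.0]
ft_force: [-0.5, 1.3, -1.0]
gripper_width: 0.017
gripper_force: 39.1
```

Run:
```python
from h import *
import pickle
get_image("wrist")
c={"wrist":get_image("wrist")}; st=get_state();c["st"]=st
pickle.dump(c,open("c3.pkl","wb"))
save(c["wrist"],"w3.png",(166,70,346,215),4.4)
print(st["time"],st["tcp_pos"],st["ft_force"])
```

```text
4.0833 [0.55289331 0.00507372 0.1386764 ] [ 0.72085453  0.69412504 -0.60270883]
```

View pics/w3.png

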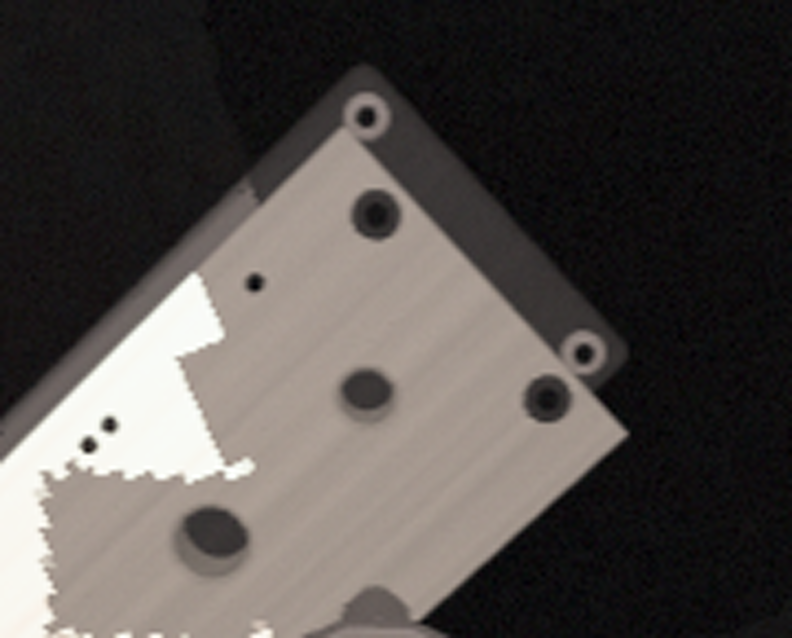

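Wrist crop: the tightest hole's rim is centred at (367,395) with one dot at (255,283). The two-dot hole is at (212,541), and the plunger's nose and shank peek out at (376,600).

Run:
```python
from h import *
import pickle
d=pickle.load(open("c3.pkl","rb"));c=d["wrist"];p=d["st"]["tcp_pos"]
g=c["image"].mean(2).astype(int)
print(g[200:217,240:264])
q=lambda x,y:((x+.5)/4.4-.5+166,(y+.5)/4.4-.5+70)
H0=atz(c,*q(367,395),.07);H1=atz(c,*q(212,541),.07);print(H0,H1,np.linalg.norm(H0-H1), H0-p, H1-p)
n=p-[0,0,.0577]; 
for z,r in((0,.003),(.008,.003),(.009,.005),(.048,.015)):
    print(z,proj(c,n+[0,0,z]),[proj(c,n+[0.924*-r*s,.382*r*s,z])[1].round(1) for s in(1,)],"halfw",abs(proj(c,n+[.382*r,.924*r,z])-proj(c,n+[0,0,z]))[0])
```

```text
[[152 152 153 152 149 152 155 155 156 154 153 150 149 146 146 147 150 150
  151 152 152 154 153 155]
 [152 151 152 151 152 153 156 155 154 151 149 147 149 147 148 148 152 151
  153 154 152 154 153 153]
 [151 152 151 153 155 155 154 155 152 148 148 148 148 148 149 151 153 153
  154 154 153 155 153 154]
 [150 150 152 153 156 154 154 151 137 122 117 108 116 130 145 151 153 154
  153 155 153 153 154 151]
 [151 151 155 155 155 152 151 136 109  95  95  95  96  95 117 147 153 154
  153 153 154 154 154 149]
 [153 155 156 154 153 151 131 101  93  93  94  95  94  95  94 103 135 153
  153 154 154 153 149 150]
 [154 153 153 154 152 130  98  92  94  93  95  95  94  93  93  93 101 133
  156 154 152 147 148 149]
 [153 155 153 143 114  91  93  91  94  95  94  95  93  93  94  92  90 100
  132 152 148 149 149 150]
 [155 151 149 141 114  91  92  95  92  95  96  94  93  94  91  93  91  91
  107 136 149 148 151 128]
 [151 150 146 126  96  90  90  92  93  95  95  94  91  93  94  92  92  89
  105 135 150 150 126  61]
 [150 149 146 120  90  92  94  93  94  92  94 101 102  95  92  94  94  92
   98 131 152 12
[... 396 characters left out ...]
3 133 134 122 105]
 [132 130 128 127 130 128 129 129 129 128 128 130 129 128 128 130 130 130
  127 130 131 130 133 132]
 [127 127 127 126 127 127 126 128 128 128 127 127 127 130 129 127 129 130
  130 129 129 128 129 128]]
[0.52570605 0.01493618 0.07      ] [ 0.53724671 -0.01487621  0.07      ] 0.031968199180999184 [-0.02718726  0.00986246 -0.0686764 ] [-0.0156466  -0.01994994 -0.0686764 ]
0 [250.97999581 207.80635259] [np.float64(203.3)] halfw 4.761317160973249
0.008 [250.97529693 211.99366876] [np.float64(207.3)] halfw 4.942096433842465
0.009 [250.97468437 212.53953608] [np.float64(204.7)] halfw 8.276044003937756
0.048 [250.9452038  238.80970378] [np.float64(209.9)] halfw 30.491099814062494
```

>>> apply_moves([
  [1, -0.05, 0, 0, 0.9],
  [2, -0.1, 0, 0, 0.9],
  [2.7, -0.13, 0, 0, 0.9],
  [2.88, -0.13, 0, 0, 0.9],
  [2.88, -0.13, 0, 0, 0.9],
  [2.88, -0.13, 0.4, 0, 0.9],
  [2.88, -0.13, 0.7, 0, 0.9],
  [2.88, -0.13, 1.0, 0, 0.9],
  [2.88, -0.13, 1.2, 0, 0.9],
  [2.88, -0.13, 1.4, 0, 0.9],
  [2.88, -0.13, 1.5, 0, 0.9],
  [2.88, -0.13, 1.5, 0, 0.9],
])

```text
time: 5.08
tcp_pos: [0.5262, 0.0137, 0.1239]
tool_rot: [-0.0, 0.195, 0.981, -0.0]
ft_force: [-0.7, 0.1, -0.4]
gripper_width: 0.0171
gripper_force: 39.1
```

>>> apply_moves([
  [0, 0, 0.1, 0, 0.9],
  [0, 0, 0.2, 0, 0.9],
  [0, 0, 0.3, 0, 0.9],
  [0, 0, 0.4, 0, 0.9],
  [0, 0, 0.5, 0, 0.9],
  [0, 0, 0.6, 0, 0.9],
  [0, 0, 0.6, 0, 0.9],
])

```text
time: 5.67
tcp_pos: [0.5267, 0.0137, 0.1194]
tool_rot: [0.001, 0.195, 0.981, 0.0]
ft_force: [-2.4, -0.6, 7.1]
gripper_width: 0.0169
gripper_force: 39.9
```

Hole 1 (1 dot) took the nose and refused the step at 7 N. Next is the 2-dot hole.

>>> apply_moves([
  [0, 0, -1, 0, 0.9],
  [0, 0, -2.2, 0, 0.9],
  [-1, -1.05, -2.2, 0, 0.9],
  [-2, -2.1, -2.2, 0, 0.9],
  [-2.2, -2.32, -2.2, 0, 0.9],
  [-2.2, -2.32, -2.2, 0, 0.9],
  [-2.2, -2.32, -1.6, 0, 0.9],
  [-2.2, -2.32, -1.2, 0, 0.9],
  [-2.2, -2.32, -0.8, 0, 0.9],
  [-2.2, -2.32, -0.5, 0, 0.9],
  [-2.2, -2.32, -0.3, 0, 0.9],
  [-2.2, -2.32, -0.3, 0, 0.9],
])

```text
time: 6.67
tcp_pos: [0.5375, -0.0159, 0.1206]
tool_rot: [-0.0, 0.195, 0.981, -0.0]
ft_force: [-0.4, 0.4, -0.6]
gripper_width: 0.0171
gripper_force: 39.1
```

>>> apply_moves([
  [0, 0, 0.1, 0, 0.9],
  [0, 0, 0.2, 0, 0.9],
  [0, 0, 0.3, 0, 0.9],
  [0, 0, 0.4, 0, 0.9],
  [0, 0, 0.5, 0, 0.9],
  [0, 0, 0.6, 0, 0.9],
  [0, 0, 0.6, 0, 0.9],
])

```text
time: 7.25
tcp_pos: [0.5377, -0.0161, 0.1151]
tool_rot: [-0.0, 0.195, 0.981, -0.0]
ft_force: [0.3, 0.5, -0.3]
gripper_width: 0.0169
gripper_force: 39.1
```

>>> apply_moves([
  [0, 0, 0.4, 0, 0.9],
  [0, 0, 0.8, 0, 0.9],
  [0, 0, 1.2, 0, 0.9],
  [0, 0, 1.6, 0, 0.9],
  [0, 0, 2.0, 0, 0.9],
  [0, 0, 2.4, 0, 0.9],
  [0, 0, 2.8, 0, 0.9],
  [0, 0, 3.1, 0, 0.9],
  [0, 0, 3.3, 0, 0.9],
  [0, 0, 3.3, 0, 0.9],
  [0, 0, 3.3, 0, 0.9],
])

```text
time: 8.17
tcp_pos: [0.5378, -0.0161, 0.0823]
tool_rot: [0.0, 0.195, 0.981, 0.0]
ft_force: [0.4, 0.3, -0.9]
gripper_width: 0.0167
gripper_force: 39.1
```

>>> apply_moves([
  [0, 0, 0.1, 0, 0.9],
  [0, 0, 0.2, 0, 0.9],
  [0, 0, 0.3, 0, 0.9],
  [0, 0, 0.35, 0, 0.9],
  [0, 0, 0.35, 0, 0.9],
])

```text
time: 8.58
tcp_pos: [0.538, -0.0161, 0.0797]
tool_rot: [0.0, 0.195, 0.981, 0.0]
ft_force: [-2.6, -1.0, 6.0]
gripper_width: 0.0167
gripper_force: 39.9
```

>>> apply_moves([
  [0, 0, -0.1, 0, 0.9],
  [0, 0, -0.1, 0, 0.6],
  [0, 0, -0.1, 0, 0.3],
  [0, 0, -0.1, 0, 0.2],
  [0, 0, -0.1, 0, 0.2],
  [0, 0, -0.1, 0, 0.2],
  [0, 0, -1, 0, 0.2],
  [0, 0, -3, 0, 0.2],
  [0, 0, -6, 0, 0.2],
  [0, 0, -9, 0, 0.2],
  [0, 0, -12, 0, 0.2],
  [0, 0, -12, 0, 0.2],
])

```text
time: 9.58
tcp_pos: [0.5395, -0.0161, 0.2057]
tool_rot: [0.004, 0.195, 0.981, 0.001]
ft_force: [0.9, -0.0, 0.7]
gripper_width: 0.0684
gripper_force: 0.0
```

Run:
```python
from h import *
c=get_image("wrist");s=get_image("side");st=get_state();print(st["time"],st["tcp_pos"],st["ft_force"],st["gripper_width"])
im=np.hstack([cv2.resize(c["image"],(512,384)),cv2.resize(s["image"][150:230,230:290],(288,384),interpolation=2)])
cv2.imwrite("pics/f1.png",im[:,:,::-1])
```

```text
9.6833 [ 0.53850489 -0.01611122  0.20059833] [-0.25111184  0.31962783 -0.75559008] 0.06804606881224692
```

View pics/f1.png

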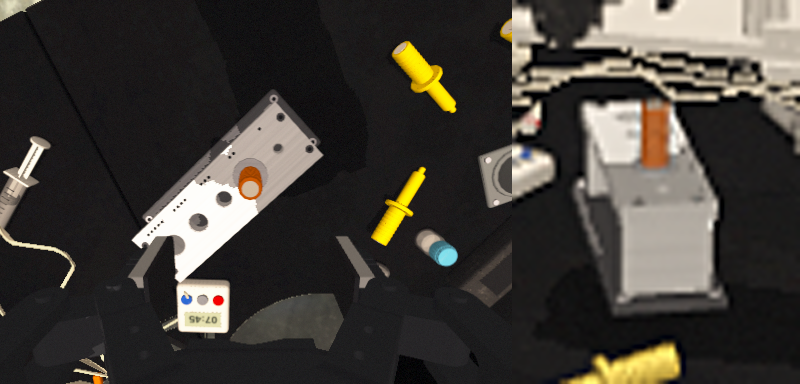

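The plunger stands upright in the 2-dot hole with its collar flat on the plate, at wrist (250,182) and side (655,135). The 1-dot hole at (278,147) is free, and the gripper is clear.

```bash
python3 -c "
from bench import *
print(finish_job())"
```

```text
the job is handed in; nothing more can be done
None
```

The plunger stands fully down in the 2-dot (11 mm) hole, released with its collar on the plate; the 1-dot (8 mm) hole refused its shank at about 7 N, and the job is handed in.

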